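# Load, clamp and punch-mark a square tube in a welding fixture

### The job

Lay the square steel tube in the welding fixture, flat on the plate between the four collars and up against the blue end stop, and swing the clamp with the black ball down until its pad rests on the tube. Then swing the red-handled punch lever down to its stop and let it spring back up, leaving the tube clamped in place. Leave the other things on the bench where they are.

Things in the scene. Friction and masses are not known exactly. Their poses are not given: they have to be found in the camera images.
- tube: bright square steel tube, 30 x 30 x 160 mm, 0.3 kg, lying on the bench. Origin at the centre of its underside as first laid; its y axis runs along its length, z up.
- tube_center (a point): the middle of the square tube (15 mm above its underside), axes as the tube's.
- fixture: welding fixture fixed to the bench: aluminium plate 220 (x) x 280 (y) x 25 mm high, origin at the centre of its underside. Four steel collars 22 mm across and 22 mm high with tapered tops stand on the plate in two pairs, at 29 mm either side (x) and 55 mm either way along (y) of the seat, leaving a lane 36 mm wide along y. The blue end stop, 24 mm high, closes the lane's +y end.
- seat (a point): where the tube's middle is when it lies in the fixture's lane against the end stop: 15 mm above the plate's top, at x = -20, y = -30 mm of the fixture. Axes as the fixture's: the tube must lie along y (either way round); the end stop's face is 80 mm away in +y.
- clamp (a joint): angle of the clamp's steel arm, a stiff hinge that stays where it is left. 0: arm level, pad resting on the seated tube; grows as the arm lifts, about 1.6 to 2.0 is upright or leaning back. With no tube under it the arm goes below 0.
- clamp_ball (a point): centre of the black ball, 32 mm across, at the end of the clamp arm (14 mm wide), 155 mm from its hinge. With the clamp down it is 70 mm above the bench, 50 mm to the -x side of the seat.
- clamp_hinge (a point): hinge of the clamp, at x = 85, y = -30 mm of the fixture, 70 mm above the bench, between two blue cheeks; its axis runs along the fixture's y and the clamp swings from +x (open) over to -x (down).
- lever (a joint): angle of the punch lever, sprung. 0: at rest, raised; pressing its red grip down makes it grow, to its stop at 0.74 where the arm is level. About 10 N on the grip.
- lever_grip (a point): middle of the red cross grip of the lever: a bar 20 mm across and 64 mm long, lying along the fixture's y, 150 mm from the lever's hinge. At rest 172 mm above the bench, at the stop 71 mm.
- lever_hinge (a point): hinge of the lever, at x = 85, y = 110 mm of the fixture, 70 mm above the bench; its axis runs along the fixture's y and the lever points from it to -x. At 105 mm along it carries a cross arm towards -y with the brass punch tip, which comes just above the tube.
- angle: copper-coloured angle bar, 40 x 160 x 40 mm, lying on the bench: to be left alone. Origin at the centre of its underside, y along its length.
- magnet: red welding magnet block with steel ends, 64 x 92 x 20 mm: to be left alone. Origin at the centre of its underside.
- hammer: hammer 260 mm long lying on the bench: to be left alone. Its x axis runs along the handle towards the head.
- brush: hand brush 190 mm long lying on the bench: to be left alone. Its x axis runs along its length.
Things that resemble listed ones, but are neither listed nor needed, are in the scene too. Leave any purple or turquoise look-alike of the tube alone.

How it is judged:
On the way, in this order (a step that is already met when the one before it is completed fails the run):
1. the tube lies in the fixture's lane, flat on the plate and against the end stop (x of tube_center in the frame of seat between -0.005 and 0.005 m and y of tube_center in the frame of seat between -0.006 and 0.006 m and z of tube_center in the frame of seat between -0.004 and 0.004 m and angle between the y axis of tube and the y axis of fixture, either way round below 0.09 rad), for 0.2 s.
2. the clamp is down on the tube (all of step 1 and value of joint clamp between -0.06 and 0.035 rad), for 0.2 s.
3. the punch lever is swung to its stop while the tube is clamped (all of step 2 and value of joint lever above 0.69 rad), for 0.1 s.
At the end, for the whole second after the job is handed in: the tube lies still in the lane: its middle within 5 mm across, 6 mm along and 4 mm in height of the seat, its length within 0.09 rad of the lane; the clamp is down on it (joint -0.06 to 0.035 rad); the lever, having been at its stop, is back up (joint below 0.08 rad) (all of step 2 and value of joint lever below 0.08 rad and linear speed of tube below 0.02 m/s); the robot touches nothing.
It fails at once if another thing on the bench is moved by more than 30 mm (distance of any of angle, magnet, hammer, brush from where it was at the start of the episode above 0.03 m).
It also fails if it takes over 67 s, if anything falls off the work surface, if the arm or the gripper's body presses on something with over 40 N, if the wrist force passes 120 N, or if a joint passes its speed limit or range.

### The arm

A 6-joint arm with a two-finger parallel gripper is mounted at the origin on the work surface. World frame = base frame: x ahead of the robot, y to its left, z up, the work surface at z = 0. Lengths are in m, angles in rad, forces in N, time in s.
With the tool pointing down it reaches from about 0.375 to 0.9 m from the base axis. Payload 3.1 kg.
Tool frame: the origin (TCP) lies between the finger pads; the fingertips stand manip.nose_length ahead of it and the grasp point (between the pads) lies 5 mm behind it (manip.nose_length is the distance from the TCP to the fingertips, in m); z points along the fingers, y is the line along which they close (so a half turn about z gives the same grasp; the last joint's range is limited). The gripper opens to 85 mm and grips with 20 to 120 N. Pads are 22 mm wide; open, the fingers measure 114 mm over their backs; the gripper's body (76 mm by 85 mm) begins 54 mm behind the grasp point. The pads swing forward as they close: fully open they stand 13 mm farther back than shut.
Start: joints at [1.004, 0.527, 1.433, -0, 1.181, -0.178], TCP at [0.236, 0.579, 0.245] pointing down, gripper open.
Joint ranges: [-3.08, 3.08], [-0.75, 2.2], [0.22, 2.44], [-1.43, 4.57], [0, 2.65], [-2.85, 2.85]. Speed limits (rad/s): [2.79, 2.79, 3.14, 3.14, 3.14, 3.14].

### API

Orientations are given as a unit quaternion [x, y, z, w].
In Python, from station import monitor, eyes, job, manip gives the robot as it stands.
- The arm moves only by the shell command python3 -m pendant 'ROWS' [FORCE]. ROWS is JSON, a list that holds one entry, the list of rows, each a list of 7 numbers: the shift along the tool's x, y, z as a fraction of full scale, then the turn, a rotation vector about the tool's x, y, z as a fraction of full scale, then the opening, from 0 (shut) to 1 (fully open). A call has 1 to 20 rows; each row shifts and turns the commanded pose from where the row before left it, along the tool's axes as they then stand; what a row does not reach is not made up. Full scale, the value 1, is 800 mm for a shift and 0.12 rad for a turn. A row lasts 1/10 s, in which the tool goes at most 50 mm and 8.59 degrees, less where a joint would pass 70% of its speed; a pose out of reach is approached as far as the arm can. A call with a number of a shift or a turn outside -1 to 1 is refused whole. A call with a gripper value outside its range is refused whole. The fingers move at their own pace and stop on an object; FORCE is the grip in N (left out, the last holds). Time passes only in rows, so rows that do not move let the fingers close. It gives the time, the measured TCP pose, the force, the opening and the grip force at its end, in the units of the state.
- monitor.sense(): the state, without advancing time (a new reading comes with each control period).
- eyes.snapshot(name): name is "scene" or "side" or "wrist"; returns a dict with "pixels" (384x512x3 uint8, red, green, blue), "depth" (384x512 float32, m along the optical axis (not along the pixel's ray), 0 where there is no reading), "intrinsics" (3x3 intrinsics, pixels), "eye" and "attitude" of the camera in the world. Camera axes: x right, y down, z forward; pixel columns grow to the right and rows downward; lengths in m; the calibration is good to about 2 mm. A picture is of the moment at which its call begins.
- job.sign_off(): hands the job in; it is judged then, once.
The state is a dict: "t": time; "q": joint angles; "qd": joint speeds; "tau": joint torques, N m; "tcp_pos": TCP position; "tool_rot": TCP orientation; "force": force on the tool from outside, world axes, zero at the start; "ft_torque": the same for the moment, N m; "finger_gap": opening from 0.0 (shut) to 1.0 (fully open); "gripper_force": force on a finger pad.
Only numpy, scipy, OpenCV 4.12 (cv2) and the standard library are available. Lean on these libraries where they do the work, as an engineer would, in place of code of your own. Each camera call takes 0.05 s, during which the arm holds its last target. There are 200 camera calls.

## Working session

There is one attempt and no reset: what is moved stays moved. The work goes in short steps, Python scripts to look and compute and a shell command to move; the robot and the scene stay as the last step left them, time stands still between calls to the robot, and variables do not carry over. Pictures are saved under pics/ and viewed, at most 10 in all, crops included, and the job is handed in when it is done.

```bash
mkdir -p pics; cat > h.py <<'E'
import numpy as np, cv2
from scipy.spatial.transform import Rotation as R
from station import monitor, eyes, job, manip
def snap(n):
    s=eyes.snapshot(n); K=np.array(s["intrinsics"]); d=s["depth"]
    v,u=np.mgrid[:d.shape[0],:d.shape[1]]
    P=np.stack([(u-K[0,2])/K[0,0]*d,(v-K[1,2])/K[1,1]*d,d],-1)
    a=np.array(s["attitude"]); A=a if a.shape==(3,3) else R.from_quat(a).as_matrix()
    return s["pixels"],P@A.T+np.array(s["eye"]),d,s
def save(n,im): cv2.imwrite("pics/"+n,im[...,::-1])
E
python3 - <<'E'
from h import *
for n in("scene","side"):
    im,P,d,s=snap(n); np.savez(f"{n}.npz",im=im,P=P,d=d); save(n+"0.png",cv2.resize(im,(800,600),interpolation=cv2.INTER_CUBIC)); print(n,s["eye"],s["attitude"])
print(monitor.sense(), manip.nose_length)
E
```

```text
scene [ 1.11916433 -0.653376    1.21127982] [ 0.86441084  0.38660432 -0.13191162 -0.29313874]
side [ 0.33549822 -0.87502861  0.92070416] [ 0.9176488  -0.11242294  0.03566893 -0.37948583]
{'t': 0.1, 'q': array([ 1.00449915e+00,  5.28365670e-01,  1.43376764e+00,  1.88680571e-05,
        1.18138746e+00, -1.78525843e-01]), 'qd': array([-0.00014612, -0.00293887, -0.00278519,  0.00047332,  0.00018431,
        0.00090635]), 'tau': array([-2.97757315e-04, -4.43303382e+01, -1.78585696e+01, -2.29752141e-04,
        3.91658919e-03,  1.57168358e-05]), 'tcp_pos': array([0.23598061, 0.57808216, 0.24443814]), 'tool_rot': array([ 1.92676635e-01,  9.81261833e-01, -8.94801220e-04, -3.58911518e-04]), 'force': array([-0.5661217 , -0.06311311,  0.39015132]), 'ft_torque': array([-0.00818309, -0.04970657,  0.0195851 ]), 'gripper_force': 0.0, 'finger_gap': 0.9993837223390613} 0.014
```

View pics/scene0.png

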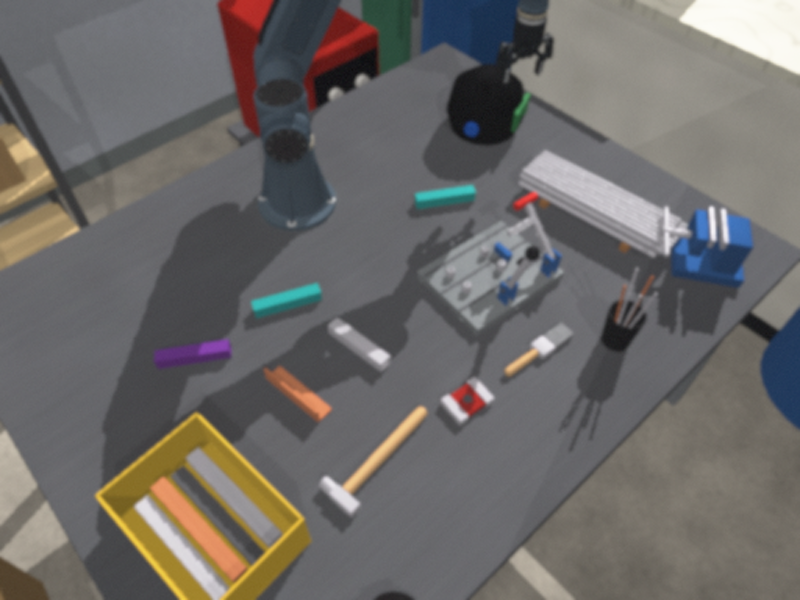

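View pics/side0.png

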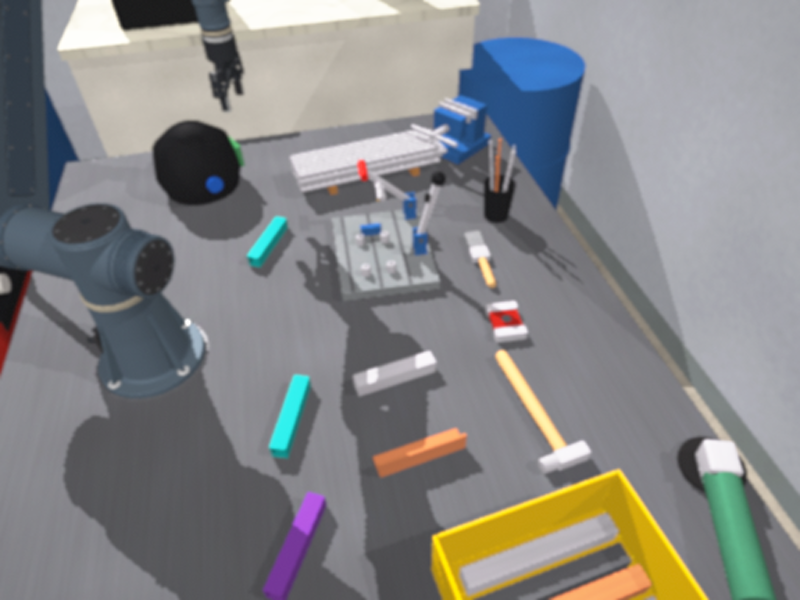

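Tube candidates in the scene image: bright steel bar (358,343), turquoise (285,300) and (445,196), purple (192,353), steel bars in the yellow bin (230,490) and (180,550), copper angle (297,393), tubes on the rack (600,200). I choose the bright bar at (358,343), which is (395,373) in the side view. The fixture is at (490,270), with its clamp upright (ball at 532,254) and the red grip at (527,200).

```bash
python3 - <<'E'
from h import *
S={n:np.load(n+".npz") for n in("scene","side")}
def rect(pts):
    c,(w,h),a=cv2.minAreaRect((pts*1000).astype(np.float32)); 
    b=cv2.boxPoints((c,(w,h),a)); e=[b[1]-b[0],b[2]-b[1]]; e=max(e,key=np.linalg.norm)
    yaw=np.arctan2(e[1],e[0]); return np.round(c,1),np.round((w,h),1),round(float(yaw),4)
def comp(m,seed):
    n,l=cv2.connectedComponents(m.astype(np.uint8)); return l==l[seed]
for n,tp,fp in(("scene",(358,343),(470,290)),("side",(395,373),(380,285))):
    im,P=S[n]["im"],S[n]["P"]; z=P[...,2]
    u,v=[int(x*.64) for x in tp]
    t=P[v,u]; near=np.hypot(P[...,0]-t[0],P[...,1]-t[1])<.12
    m=comp(near&(z>.022)&(z<.04),(v,u)); pts=P[m]
    print(n,"tube",t,m.sum(),np.median(pts[:,2]),pts[:,:2].mean(0),rect(pts[:,:2]))
    m2=m&(abs(z-np.median(pts[:,2]))<.004); print(rect(P[m2][:,:2]))
    u,v=[int(x*.64) for x in fp]
    f=P[v,u]; near=np.hypot(P[...,0]-f[0],P[...,1]-f[1])<.25
    m=comp(near&(z>.018)&(z<.032),(v,u)); pts=P[m]
    print(n,"plate",f,m.sum(),np.median(pts[:,2]),rect(pts[:,:2]))
    r=im[...,0].astype(int);g=im[...,1].astype(int);b=im[...,2].astype(int)
    near=np.hypot(P[...,0]-f[0],P[...,1]-f[1])<.3
    for nm,mm in(("red",(r>150)&(g<70)&near&(z>.1)),("blue",(b>110)&(r<80)&near&(z>.03)),("black",(r<40)&(g<40)&(b<40)&near&(z>.12)&(z<.3))):
        k,l,st,_=cv2.connectedComponentsWithStats(mm.astype(np.uint8))
        for i in range(1,k):
            if st[i,4]>12: q=P[l==i]; print(nm,st[i,4],q.mean(0).round(4),q.min(0).round(3),q.max(0).round(3))
    # collar tops
    mm=near&(z>.041)&(z<.052)
    k,l,st,_=cv2.connectedComponentsWithStats(mm.astype(np.uint8))
    for i in range(1,k):
        if st[i,4]>12: q=P[l==i]; print("col",st[i,4],q.mean(0).round(4))
a=cv2.resize(S["side"]["im"][110:200,190:300],None,fx=5,fy=5,interpolation=2)
c=cv2.resize(S["side"]["im"][200:270,210:300],None,fx=3,fy=3,interpolation=2)
o=np.zeros((450,550+270,3),np.uint8); o[:,:550]=a; o[:210,550:]=c; save("crop.png",o[:,:800])
E
```

```text
scene tube [ 0.47451181 -0.18086727  0.02829064] 364 0.028416277118294753 [ 0.47133146 -0.17984688] (array([ 469.9, -178.8]), array([161. ,  33.1]), 0.1308)
(array([ 470., -179.]), array([160.8,  32.1]), 0.1337)
scene plate [0.53818911 0.103352   0.03834403] 193703 -0.0022085671342193525 (array([-30.4, 263.5]), array([2808.2, 3097. ]), -0.1065)
red 47 [0.5115 0.2938 0.179 ] [0.499 0.269 0.171] [0.521 0.329 0.185]
blue 37 [0.5145 0.2445 0.0468] [0.489 0.237 0.037] [0.534 0.252 0.055]
blue 15 [0.6204 0.2836 0.0791] [0.605 0.276 0.066] [0.633 0.304 0.086]
col 50 [0.5109 0.2461 0.0469]
col 18 [0.4804 0.2167 0.0452]
col 15 [0.5369 0.2108 0.0455]
col 16 [0.6184 0.2785 0.0471]
col 23 [0.4726 0.1065 0.0448]
col 18 [0.5297 0.1017 0.0451]
col 16 [0.6082 0.1386 0.0469]
side tube [ 0.4666819  -0.18854019  0.02793985] 484 0.027984101353436763 [ 0.46606569 -0.18169178] (array([ 467.6, -179.7]), array([159.6,  34.4]), 0.1393)
(array([ 467.7, -179.6]), array([159.5,  34.3]), 0.1361)
side plate [0.49236534 0.06367897 0.02180816] 2363 0.022455546250923053 (array([521.5, 178. ]), array([267.4, 219.4]), 1.4983)
red 21 [0.5069 0.2768 0.1741] [0.502 0.265 0.162] [0.511 0.307 0.181]
blue 85 [0.6164 0.2805 0.06  ] [0.602 0.271 0.031] [0.63  0.311 0.084]
blue 53 [0.5083 0.2411 0.0403] [0.488 0.236 0.03 ] [0.527 0.249 0.051]
blue 87 [0.6028 0.139  0.0582] [0.59  0.133 0.031] [0.618 0.165 0.083]
black 20 [0.6455 0.138  0.2235] [0.636 0.132 0.217] [0.653 0.145 0.231]
col 20 [0.6143 0.278  0.0468]
col 47 [0.5051 0.2452 0.0456]
col 15 [0.5328 0.2108 0.0442]
col 15 [0.4753 0.2141 0.044 ]
col 18 [0.6023 0.1382 0.0464]
col 18 [0.5242 0.1002 0.0446]
col 20 [0.4664 0.1053 0.0435]
```

View pics/crop.png

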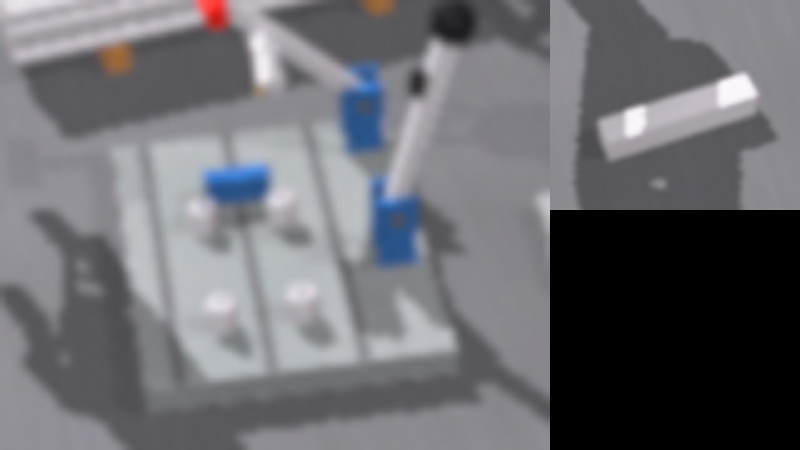

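The crop confirms a bright square steel tube (right inset), not purple or turquoise. On the left, the lane runs between four collars, the blue stop is at (237,183) and the clamp ball at (452,20). I'll move over the tube.

```bash
python3 -m pendant '[[[-0.031,-0.038,0,0,0,0,1],[-0.031,-0.038,0,0,0,0,1],[-0.031,-0.038,0,0,0,0,1],[-0.031,-0.038,0,0,0,0,1],[-0.031,-0.038,0,0,0,0,1],[-0.031,-0.038,0,0,0,0,1],[-0.031,-0.038,0,0,0,0,1],[-0.031,-0.038,0,0,0,0,1],[-0.031,-0.038,0,0,0,0,1],[-0.031,-0.038,0,0,0,0,1],[-0.031,-0.038,0,0,0,0,1],[-0.031,-0.038,0,0,0,0,1],[-0.031,-0.038,0,0,0,0,1],[-0.031,-0.038,0,0,0,0,1],[-0.031,-0.038,0,0,0,0,1],[-0.031,-0.038,0,0,0,0,1],[-0.031,-0.038,0,0,0,0,1],[-0.031,-0.038,0,0,0,0,1],[-0.031,-0.038,0,0,0,0,1],[-0.031,-0.038,0,0,0,0,1]]]'
python3 -m pendant '[[[0,0,0,0,0,1,1],[0,0,0,0,0,1,1],[0,0,0,0,0,1,1],[0,0,0,0,0,1,1],[0,0,0,0,0,1,1],[0,0,0,0,0,1,1],[0,0,0,0,0,1,1],[0,0,0,0,0,1,1],[0,0,0,0,0,1,1],[0,0,0,0,0,1,1],[0,0,0,0,0,1,1],[0,0,0,0,0,1,1],[0,0,0,0,0,1,1],[0,0,0,0,0,1,1],[0,0,0,0,0,1,1],[0,0,0,0,0,1,1],[0,0,0,0,0,1,1],[0,0,0,0,0,1,1],[0,0,0,0,0,1,1],[0,0,0,0,0,1,1]]]'
python3 -m pendant '[[[0,0,0,0,0,1,1],[0,0,0,0,0,0.85,1],[0,0,0,0,0,0,1],[0,0,0,0,0,0,1]]]'
cat >> h.py <<'E'
def to_tool(dpos, dyaw=0):
    "world shift and world-z turn -> totals in the row units"
    A=R.from_quat(monitor.sense()["tool_rot"]).as_matrix()
    return (A.T@np.array(dpos)/.8).round(4), round(-dyaw/.12,3)
def pose():
    s=monitor.sense(); A=R.from_quat(s["tool_rot"]).as_matrix()
    return s["tcp_pos"].round(4), "yaw_y",round(float(np.arctan2(A[1,1],A[0,1])),4),"z",A[:,2].round(3),"F",s["force"].round(1),"gap",round(s["finger_gap"],3),"t",s["t"]
def rect(pts):
    c,(w,h),a=cv2.minAreaRect((pts*1000).astype(np.float32))
    b=cv2.boxPoints((c,(w,h),a)); e=max([b[1]-b[0],b[2]-b[1]],key=np.linalg.norm)
    return np.round(c,1),np.round((w,h),1),round(float(np.arctan2(e[1],e[0])),4)
E
python3 - <<'E'
from h import *
print(pose())
im,P,d,s=snap("wrist"); save("w1.png",im)
z=P[...,2]; near=np.hypot(P[...,0]-.469,P[...,1]+.18)<.12
m=near&(z>.022)&(z<.04)
print(m.sum(),np.median(z[m]),rect(P[m][:,:2]),P[m].mean(0), s["eye"])
E
```

```text
t: 2.1
tcp_pos: [0.4655, -0.1734, 0.245]
tool_rot: [0.193, 0.981, 0.0, -0.0]
force: [-0.3, 0.4, 1.0]
finger_gap: 0.998
gripper_force: 0.0
t: 4.1
tcp_pos: [0.4653, -0.1716, 0.245]
tool_rot: [0.985, 0.174, -0.0, -0.0]
force: [0.6, -0.6, -0.9]
finger_gap: 1.003
gripper_force: 0.0
t: 4.5
tcp_pos: [0.4654, -0.1717, 0.2451]
tool_rot: [0.998, 0.067, -0.0, -0.0]
force: [0.0, -0.0, 0.3]
finger_gap: 1.0
gripper_force: 0.0
(array([ 0.4654, -0.1717,  0.2451]), 'yaw_y', -1.4369, 'z', array([-0.001,  0.   , -1.   ]), 'F', array([ 0. , -0. ,  0.3]), 'gap', 1.0, 't', 4.5)
2970 0.030539971296898893 (array([ 469.5, -178.1]), array([159.1,  30. ]), 0.1337) [ 0.47498108 -0.17733949  0.0305328 ] [ 0.53833661 -0.16326654  0.37414424]
```

View pics/w1.png

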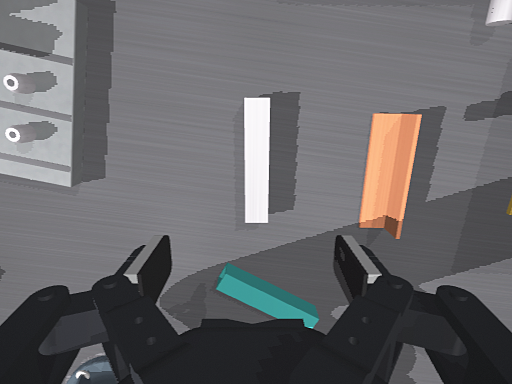

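The wrist view shows the tube at (257,160), upright in the image and centred between the fingers, with clear space around it. Descend and grasp.

```bash
python3 -m pendant '[[[0.004,0.0085,0,0,0,0,1],[0,0,0.034,0,0,0,1],[0,0,0.034,0,0,0,1],[0,0,0.034,0,0,0,1],[0,0,0.034,0,0,0,1],[0,0,0.034,0,0,0,1],[0,0,0.034,0,0,0,1],[0,0,0.034,0,0,0,1],[0,0,0.034,0,0,0,1],[0,0,0.009,0,0,0,1],[0,0,0,0,0,0,1],[0,0,0,0,0,0,0],[0,0,0,0,0,0,0],[0,0,0,0,0,0,0],[0,0,0,0,0,0,0],[0,0,0,0,0,0,0],[0,0,0,0,0,0,0],[0,0,0,0,0,0,0],[0,0,0,0,0,0,0]]]' 60
```

```text
t: 6.45
tcp_pos: [0.47, -0.1782, 0.0216]
tool_rot: [0.998, 0.066, 0.001, 0.0]
force: [-1.0, 1.1, 6.3]
finger_gap: 0.335
gripper_force: 62.3
```

```bash
python3 -m pendant '[[[0,0,-0.05,0,0,0,0],[0,0,-0.05,0,0,0,0],[0,0,-0.05,0,0,0,0],[0,0,-0.05,0,0,0,0],[0,0,-0.05,0,0,0,0],[0,0,0,0,0,0,0]]]'
python3 - <<'E'
from h import *
print(pose())
s=np.load("side.npz");P=s["P"]; c=np.load("scene.npz")["P"]
th=-.077; ex=np.array([np.cos(th),np.sin(th)]); ey=np.array([-ex[1],ex[0]])
for Q in(P,c):
    q=Q[...,:2]-[.502,.158]; x=q@ex; y=q@ey; z=Q[...,2]
    m=(x>-60e-3)&(x<.12)&(y>-.1)&(y<.2)&(z>.06)&(z<.3)
    for lo in np.arange(.0,.2,.02):
        k=m&(y>=lo)&(y<lo+.02)
        if k.sum()>2: print(round(lo,2),k.sum(),x[k].min().round(3),x[k].max().round(3),z[k].min().round(3),z[k].max().round(3))
    print()
E
```

```text
t: 7.05
tcp_pos: [0.4723, -0.1797, 0.2255]
tool_rot: [0.998, 0.066, 0.005, 0.004]
force: [1.3, -0.5, -4.2]
finger_gap: 0.339
gripper_force: 61.4
(array([ 0.4723, -0.1797,  0.2255]), 'yaw_y', -1.4386, 'z', array([ 0.01 , -0.007, -1.   ]), 'F', array([ 1.3, -0.5, -4.2]), 'gap', 0.339, 't', 7.05)
0.0 43 0.09 0.119 0.063 0.177
0.06 27 0.017 0.035 0.131 0.149
0.08 17 0.017 0.035 0.137 0.149
0.1 41 -0.015 0.035 0.138 0.18
0.12 147 -0.017 0.115 0.06 0.181
0.14 77 -0.016 0.116 0.06 0.18
0.16 15 -0.017 0.113 0.078 0.183

0.0 15 0.09 0.119 0.064 0.091
0.06 27 0.022 0.039 0.132 0.153
0.08 22 0.02 0.039 0.136 0.152
0.1 47 -0.013 0.038 0.137 0.183
0.12 165 -0.013 0.12 0.06 0.185
0.14 142 -0.011 0.119 0.062 0.184
0.16 19 -0.013 0.006 0.169 0.183
```

```bash
python3 - <<'E'
from h import *
im,P,d,s=snap("side"); z=P[...,2]
m=np.argwhere((np.hypot(P[...,0]-.5,P[...,1]+.17)<.15)&(z>.1)&(z<.5)); a=m.min(0);b=m.max(0); print(a,b)
c=im[max(a[0]-10,0):b[0]+10,max(a[1]-10,0):b[1]+10]; f=min(800/c.shape[1],600/c.shape[0]); save("g.png",cv2.resize(c,None,fx=f,fy=f,interpolation=2))
E
```

```text
[ 89 209] [207 280]
```

View pics/g.png

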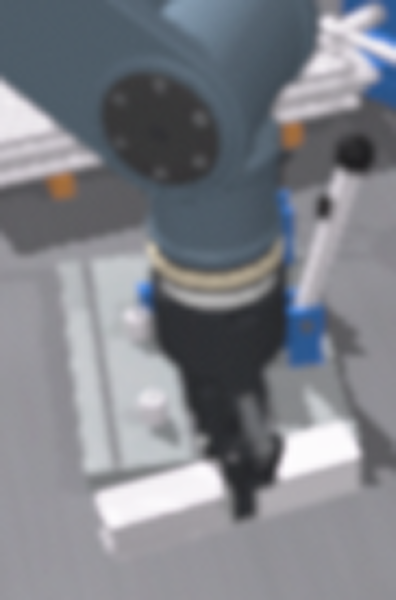

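No camera body sticks out from the wrist, so the upright clamp (350,155) and the lever will be cleared. The tube is held level and centred. Turn it, then carry it over.

```bash
python3 -m pendant '[[[0,0,0,0,0,-1,0],[0,0,0,0,0,-1,0],[0,0,0,0,0,-1,0],[0,0,0,0,0,-1,0],[0,0,0,0,0,-1,0],[0,0,0,0,0,-1,0],[0,0,0,0,0,-1,0],[0,0,0,0,0,-1,0],[0,0,0,0,0,-1,0],[0,0,0,0,0,-1,0],[0,0,0,0,0,-1,0],[0,0,0,0,0,-0.33,0],[0,0,0,0,0,0,0],[0,0,0,0,0,0,0]]]'
python3 - <<'E'
from h import *
print(pose()); p=monitor.sense()["tcp_pos"]; print(to_tool(np.array([.504,.140,.225])-p))
E
```

```text
t: 8.5
tcp_pos: [0.4685, -0.1775, 0.2189]
tool_rot: [0.735, 0.678, -0.0, -0.002]
force: [0.2, 0.0, -3.6]
finger_gap: 0.338
gripper_force: 61.2
(array([ 0.4685, -0.1775,  0.2189]), 'yaw_y', -0.0804, 'z', array([-0.003,  0.002, -1.   ]), 'F', array([ 0.2,  0. , -3.6]), 'gap', 0.338, 't', 8.5)
(array([ 0.3992,  0.0123, -0.0069]), 0.0)
```

```bash
python3 -m pendant '[[[0.04,0.001,-0.001,0,0,0,0],[0.04,0.001,-0.001,0,0,0,0],[0.04,0.001,-0.001,0,0,0,0],[0.04,0.001,-0.001,0,0,0,0],[0.04,0.001,-0.001,0,0,0,0],[0.04,0.001,-0.001,0,0,0,0],[0.04,0.001,-0.001,0,0,0,0],[0.04,0.001,-0.001,0,0,0,0],[0.04,0.001,-0.001,0,0,0,0],[0.04,0.001,-0.001,0,0,0,0],[0,0,0,0,0,0,0],[0,0,0,0,0,0,0],[0,0,0,0,0,0,0]]]'
python3 - <<'E'
from h import *
print(pose())
im,P,d,s=snap("wrist"); save("w2.png",im); np.savez("w2.npz",im=im,P=P)
z=P[...,2]; print("z hist",[(round(a,3),int(((z>a)&(z<a+.01)).sum())) for a in np.arange(0,.26,.02)])
mm=(z>.0425)&(z<.055)&(np.hypot(P[...,0]-.5,P[...,1]-.16)<.15)
k,l,st,c=cv2.connectedComponentsWithStats(mm.astype(np.uint8))
for i in range(1,k):
    if st[i,4]>20: q=P[l==i]; print("col",st[i,4],c[i].round(),rect(q[:,:2]),q[:,2].max().round(4))
mm=(z>.18)&(z<.26)&(np.hypot(P[...,0]-.504,P[...,1]-.14)<.12)
k,l,st,c=cv2.connectedComponentsWithStats(mm.astype(np.uint8))
for i in range(1,k):
    if st[i,4]>50: q=P[l==i]; print("tube?",st[i,4],c[i].round(),rect(q[:,:2]),q.min(0).round(4),q.max(0).round(4))
E
```

```text
t: 9.8
tcp_pos: [0.5025, 0.1395, 0.228]
tool_rot: [0.735, 0.678, -0.001, -0.0]
force: [0.0, 0.5, -3.9]
finger_gap: 0.338
gripper_force: 61.2
(array([0.5025, 0.1395, 0.228 ]), 'yaw_y', -0.0801, 'z', array([-0.001, -0.001, -1.   ]), 'F', array([ 0. ,  0.5, -3.9]), 'gap', 0.338, 't', 9.8)
z hist [(np.float64(0.0), 64917), (np.float64(0.02), 30941), (np.float64(0.04), 814), (np.float64(0.06), 165), (np.float64(0.08), 944), (np.float64(0.1), 133), (np.float64(0.12), 170), (np.float64(0.14), 2074), (np.float64(0.16), 152), (np.float64(0.18), 693), (np.float64(0.2), 436), (np.float64(0.22), 905), (np.float64(0.24), 695)]
col 815 [250.  67.] (array([510. , 249.6]), array([15.2, 49.6]), -0.0821) 0.052
col 24 [215. 100.] (array([469.8, 220.5]), array([12.4,  2.9]), 1.4218) 0.0484
col 40 [337. 138.] (array([602.1, 170. ]), array([18.1,  5. ]), 0.2396) 0.0549
col 46 [335. 160.] (array([600.8, 146.1]), array([19. ,  5.1]), 0.2087) 0.0548
tube? 17418 [252. 208.] (array([505.5, 158.5]), array([117.4,  56.6]), 1.4918) [0.4763 0.1    0.2187] [0.533  0.2182 0.26  ]
tube? 130 [431. 185.] (array([622.1, 152.3]), array([ 3.2, 13.9]), -1.5613) [0.6206 0.1453 0.1801] [0.6238 0.1592 0.1859]
tube? 74 [173. 273.] (array([471.4, 148. ]), array([1.7, 6.9]), -0.0305) [0.468  0.147  0.2557] [0.4749 0.1488 0.26  ]
tube? 71 [332. 273.] (array([537.5, 142.6]), array([1.5, 6.8]), -0.1081) [0.5341 0.1419 0.2554] [0.5409 0.1437 0.26  ]
```

View pics/w2.png

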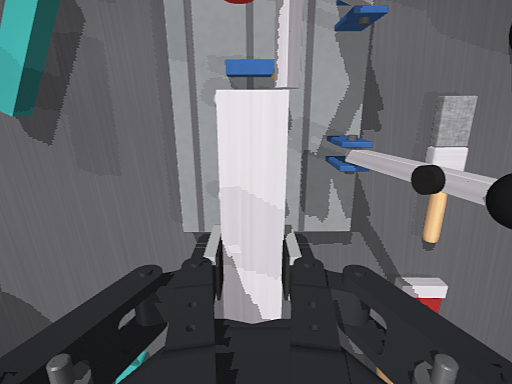

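The view shows the tube in hand with its far end at (252,90), aligned with the lane. The blue stop is at (250,67) with yaw -0.082, and the clamp is at the right. From the stop, the seat is about (0.503, 0.162). Go down to just above the collars, 5 mm short of the stop.

```bash
python3 -m pendant '[[[0.022,-0.002,0,0,0,0,0],[0,0,0.037,0,0,0,0],[0,0,0.037,0,0,0,0],[0,0,0.037,0,0,0,0],[0,0,0.037,0,0,0,0],[0,0,0.037,0,0,0,0],[0,0,0,0,0,0,0],[0,0,0,0,0,0,0]]]'
python3 - <<'E'
from h import *
print(pose())
th=-.081; ex=np.array([np.cos(th),np.sin(th)]); ey=np.array([-ex[1],ex[0]])
seat=np.array([.5028,.1624]); p=monitor.sense()["tcp_pos"][:2]-seat; print("tcp in seat x,y mm",p@ex*1e3,p@ey*1e3)
for n in("scene","side","wrist"):
    im,P,d,s=snap(n); q=P[...,:2]-seat; x=q@ex;y=q@ey;z=P[...,2]
    if n=="wrist": save("w3.png",im)
    t=(abs(x)<.03)&(y<-.03)&(y>-.1)&(z>.07)&(z<.1)
    if n=="wrist": t=(abs(x)<.03)&(y>.03)&(y<.1)&(z>.065)&(z<.1)
    k=(z>.040)&(z<.05)&(abs(abs(x)-.029)<.013)&(abs(abs(y)-.055)<.013)
    st=(z>.042)&(z<.056)&(abs(x)<.03)&(abs(y-.087)<.015)
    f=lambda m:(int(m.sum()),[np.percentile(a[m]*1e3,[2,50,98]).round(1).tolist() for a in(x,y,z)]) if m.sum() else 0
    print(n,"tube",f(t),"stop",f(st))
    for sx in(-1,1):
        for sy in(-1,1): print("  col",sx,sy,f(k&(x*sx>0)&(y*sy>0)))
E
```

```text
t: 10.65
tcp_pos: [0.5029, 0.157, 0.0805]
tool_rot: [0.735, 0.678, -0.0, -0.0]
force: [-0.1, 0.2, -3.9]
finger_gap: 0.338
gripper_force: 61.1
(array([0.5029, 0.157 , 0.0805]), 'yaw_y', -0.0808, 'z', array([-0.001, -0.   , -1.   ]), 'F', array([-0.1,  0.2, -3.9]), 'gap', 0.338, 't', 10.65)
tcp in seat x,y mm 0.5725370448093049 -5.3224656917631945
scene tube (149, [[-13.4, 8.4, 19.0], [-89.3, -60.5, -31.4], [70.3, 86.3, 92.3]]) stop (21, [[4.1, 17.8, 25.9], [77.7, 86.8, 94.1], [42.2, 47.0, 52.1]])
  col -1 -1 0
  col -1 1 0
  col 1 -1 (18, [[23.6, 31.5, 39.1], [-65.4, -57.4, -48.2], [40.8, 44.7, 48.6]])
  col 1 1 (17, [[21.5, 31.5, 37.8], [45.1, 53.4, 61.5], [40.4, 43.8, 47.3]])
side tube (115, [[-14.7, -0.4, 15.1], [-89.7, -66.4, -32.1], [70.8, 86.6, 89.9]]) stop (1, [[21.8, 21.8, 21.8], [80.5, 80.5, 80.5], [42.9, 42.9, 42.9]])
  col -1 -1 (19, [[-39.0, -31.8, -24.5], [-67.7, -60.5, -48.9], [40.4, 44.1, 47.7]])
  col -1 1 (13, [[-38.9, -31.7, -26.5], [42.4, 51.4, 55.5], [40.0, 43.5, 46.3]])
  col 1 -1 (17, [[21.0, 28.1, 35.6], [-66.6, -60.9, -46.9], [40.1, 43.9, 47.2]])
  col 1 1 (1, [[36.5, 36.5, 36.5], [48.9, 48.9, 48.9], [41.6, 41.6, 41.6]])
wrist tube (6975, [[-11.3, 2.9, 17.4], [31.0, 53.2, 72.6], [89.4, 90.7, 92.0]]) stop (2839, [[-24.0, -0.3, 23.5], [80.1, 87.5, 94.9], [47.3, 49.5, 50.8]])
  col -1 -1 0
  col -1 1 (1034, [[-38.0, -27.9, -19.1], [45.7, 55.6, 64.6], [41.2, 47.0, 49.0]])
  col 1 -1 (15, [[23.7, 24.0, 25.3], [-61.1, -57.5, -54.1], [46.6, 47.3, 47.8]])
  col 1 1 (778, [[24.0, 30.0, 38.4], [45.9, 55.9, 65.2], [41.8, 47.3, 48.9]])
```

View pics/w3.png

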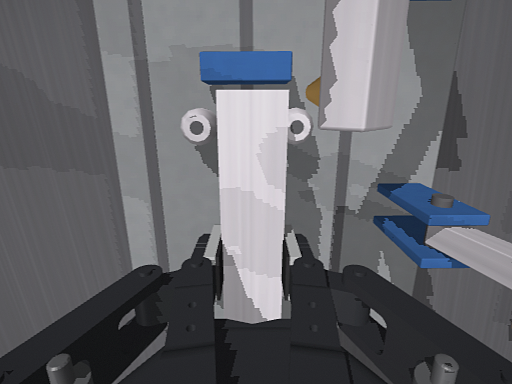

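The tube end is at (253,90), between the collars at (199,127) and (298,125), with the stop face at row 83. The depth data put the tube 3 mm to +x and about 6.5 mm short of the stop. Shift it -3 mm and lower.

```bash
python3 -m pendant '[[[0,-0.0037,0,0,0,0,0],[0,0,0,0,0,0,0],[0,0,0.01,0,0,0,0],[0,0,0.01,0,0,0,0],[0,0,0.01,0,0,0,0],[0,0,0.01,0,0,0,0],[0,0,0,0,0,0,0],[0,0,0,0,0,0,0]]]'
```

```text
t: 11.6
tcp_pos: [0.4995, 0.1581, 0.0479]
tool_rot: [0.735, 0.678, -0.0, -0.0]
force: [-0.3, 0.1, -3.6]
finger_gap: 0.339
gripper_force: 61.3
```

```bash
python3 -m pendant '[[[0,0,0.003,0,0,0,0],[0.003,0,0,0,0,0,0],[0.003,0,0,0,0,0,0],[0,0,0,0,0,0,0],[0,0,0,0,0,0,0]]]'
python3 -m pendant '[[[0.001,0,0,0,0,0,0],[0.001,0,0,0,0,0,0],[0,0,0,0,0,0,0],[0,0,0,0,0,0,0]]]'
```

```text
t: 12.1
tcp_pos: [0.5006, 0.163, 0.0467]
tool_rot: [0.735, 0.679, 0.0, 0.0]
force: [-0.1, -0.8, 5.0]
finger_gap: 0.345
gripper_force: 62.4
t: 12.5
tcp_pos: [0.5008, 0.1641, 0.0467]
tool_rot: [0.734, 0.679, 0.0, 0.001]
force: [0.1, -3.8, 5.0]
finger_gap: 0.338
gripper_force: 62.5
```

```bash
python3 -m pendant '[[[0.0015,0,0,0,0,0,0],[0.0015,0,0,0,0,0,0],[0,0,0,0,0,0,0],[0,0,0,0,0,0,0]]]'
python3 - <<'E'
from h import *
print(pose())
th=-.081; ex=np.array([np.cos(th),np.sin(th)]); ey=np.array([-ex[1],ex[0]])
seat=np.array([.5028,.1624])
im,P,d,s=snap("wrist"); q=P[...,:2]-seat; x=q@ex;y=q@ey;z=P[...,2]
t=(abs(x)<.017)&(y>.03)&(y<.078)&(z>.051)&(z<.07); st=(z>.042)&(z<.056)&(abs(x)<.03)&(abs(y-.087)<.015)
f=lambda m:(int(m.sum()),[np.percentile(a[m]*1e3,[1,50,99]).round(1).tolist() for a in(x,y,z)])
print(f(t),f(st)); t=(abs(x)<.017)&(y>.03)&(y<.1)&(z>.0525)&(z<.07);print(f(t),y[t].max())
E
```

```text
t: 12.9
tcp_pos: [0.5009, 0.1648, 0.0467]
tool_rot: [0.734, 0.679, -0.001, 0.001]
force: [-0.0, -12.4, 7.5]
finger_gap: 0.338
gripper_force: 62.6
(array([0.5009, 0.1648, 0.0467]), 'yaw_y', -0.0778, 'z', array([ 0.   , -0.003, -1.   ]), 'F', array([ -0. , -12.4,   7.5]), 'gap', 0.338, 't', 12.9)
(7513, [[-15.6, -1.0, 13.8], [30.5, 55.9, 77.3], [54.0, 55.5, 56.9]]) (5607, [[-24.5, -0.4, 23.9], [72.5, 85.9, 94.9], [47.7, 49.7, 55.9]])
(7952, [[-15.6, -1.0, 13.8], [30.5, 57.3, 79.7], [54.0, 55.5, 56.9]]) 0.08013758379540772
```

The tube lies against the stop (end at 80.1 mm), 1 mm off across, with 12 N on the stop. Release, rise, and turn the tool so it closes along the fixture's y for gripping the clamp ball.

```bash
python3 -m pendant '[[[-0.001,0,-0.002,0,0,0,0.3],[0,0,0,0,0,0,1],[0,0,0,0,0,0,1],[0,0,0,0,0,0,1],[0,0,0,0,0,0,1],[0,0,-0.02,0,0,0,1],[0,0,-0.05,0,0,0,1],[0,0,-0.05,0,0,0,1],[0,0,-0.05,0,0,0,1],[0,0,-0.05,0,0,0,1],[0,0,-0.05,0,0,0,1],[0,0,-0.05,0,0,0,1],[0,0,0,0,0,0,1]]]'
python3 -m pendant '[[[0,0,0,0,0,-1,1],[0,0,0,0,0,-1,1],[0,0,0,0,0,-1,1],[0,0,0,0,0,-1,1],[0,0,0,0,0,-1,1],[0,0,0,0,0,-1,1],[0,0,0,0,0,-1,1],[0,0,0,0,0,-1,1],[0,0,0,0,0,-1,1],[0,0,0,0,0,-1,1],[0,0,0,0,0,-1,1],[0,0,0,0,0,-1,1],[0,0,0,0,0,-1,1],[0,0,0,0,0,-0.1,1],[0,0,0,0,0,0,1]]]'
cat >> h.py <<'E'
TH=-.081; ex=np.array([np.cos(TH),np.sin(TH)]); ey=np.array([-ex[1],ex[0]]); seat=np.array([.5028,.1624])
def fx(P): q=P[...,:2]-seat; return q@ex,q@ey,P[...,2]
f=lambda m,*A:(int(m.sum()),[np.percentile(a[m]*1e3,[1,50,99]).round(1).tolist() for a in A]) if m.sum() else 0
def tip(): p=monitor.sense()["tcp_pos"]; return [np.round(a*1e3,1) for a in fx(p)]
E
python3 - <<'E'
from h import *
print(pose(),tip())
for n in("wrist","side","scene"):
    im,P,d,s=snap(n); x,y,z=fx(P); b=im.max(-1)<60
    if n=="wrist": save("w4.png",im)
    print(n,"tube",f((abs(x)<.017)&(abs(y)<.08)&(z>.051)&(z<.07),x,y,z))
    print("  ball",f(b&(x>.1)&(x<.2)&(abs(y)<.03)&(z>.195)&(z<.245),x,y,z))
    print("  arm",f((x>.1)&(x<.2)&(abs(y)<.03)&(z>.15)&(z<.18),x,y,z))
E
```

```text
t: 14.25
tcp_pos: [0.5037, 0.1669, 0.3097]
tool_rot: [0.734, 0.679, 0.005, 0.004]
force: [0.8, 0.8, 0.0]
finger_gap: 1.002
gripper_force: 0.0
t: 15.75
tcp_pos: [0.5, 0.1662, 0.303]
tool_rot: [0.04, 0.999, -0.0, -0.001]
force: [0.5, 0.0, 0.4]
finger_gap: 1.0
gripper_force: 0.0
(array([0.5   , 0.1662, 0.303 ]), 'yaw_y', 1.4907, 'z', array([-0.001, -0.   , -1.   ]), 'F', array([0.5, 0. , 0.4]), 'gap', 1.0, 't', 15.75) [np.float64(-3.1), np.float64(3.6), np.float64(303.0)]
wrist tube (2526, [[-16.5, -2.4, 13.1], [-77.4, -0.2, 78.3], [53.7, 55.4, 57.2]])
  ball 0
  arm (261, [[114.8, 118.3, 126.4], [-8.3, 1.5, 11.3], [150.3, 172.4, 179.8]])
side tube (172, [[-16.8, -1.5, 10.8], [-76.9, -11.6, 74.6], [51.0, 52.9, 56.1]])
  ball (56, [[129.2, 144.0, 156.5], [-16.7, -9.3, 1.7], [211.9, 225.2, 234.6]])
  arm (48, [[113.8, 123.2, 137.0], [-11.1, -6.9, 8.2], [151.5, 168.5, 179.5]])
scene tube (224, [[-16.1, -0.1, 15.7], [-77.2, -5.8, 76.4], [51.1, 54.0, 60.6]])
  ball (41, [[141.0, 151.4, 159.7], [-14.3, -6.1, 5.4], [218.2, 228.2, 235.8]])
  arm (35, [[120.0, 130.4, 140.6], [-10.9, -6.4, 4.1], [150.5, 169.0, 179.6]])
```

View pics/w4.png

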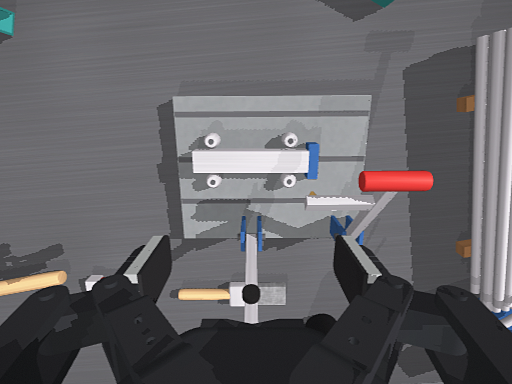

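The view shows the tube seated (193–308, row 160) between the collars against the stop, with the lever at (400,180) and the clamp arm running down column 251. The ball itself is hidden by the gripper. The fixed cameras put it at fixture x≈+147 mm and z≈0.219. Move there and grip it.

```bash
python3 -m pendant '[[[-0.038,-0.004,0,0,0,0,1],[-0.038,0,0,0,0,0,1],[-0.038,0,0,0,0,0,1],[-0.038,0,0,0,0,0,1],[-0.036,0,0,0,0,0,1],[0,0,0,0,0,0,1],[0,0,0.036,0,0,0,1],[0,0,0.036,0,0,0,1],[0,0,0.036,0,0,0,1],[0,0,0,0,0,0,1],[0,0,0,0,0,0,0],[0,0,0,0,0,0,0],[0,0,0,0,0,0,0],[0,0,0,0,0,0,0],[0,0,0,0,0,0,0],[0,0,0,0,0,0,0],[0,0,0,0,0,0,0]]]' 30
python3 -c "
from h import *
print(tip(),pose())
for n in('side','scene'):
    im,P,d,s=snap(n); x,y,z=fx(P)
    print(n,'arm',f((x>.08)&(x<.2)&(abs(y)<.02)&(z>.15)&(z<.18),x,y,z))"
```

```text
t: 17.6
tcp_pos: [0.6513, 0.1525, 0.2195]
tool_rot: [0.039, 0.999, 0.001, 0.002]
force: [0.2, 4.1, 5.9]
finger_gap: 0.355
gripper_force: 29.6
[np.float64(148.8), np.float64(2.2), np.float64(219.5)] (array([0.6513, 0.1525, 0.2195]), 'yaw_y', 1.4925, 'z', array([ 0.004,  0.003, -1.   ]), 'F', array([0.2, 4.1, 5.9]), 'gap', 0.355, 't', 17.6)
side arm (49, [[114.1, 123.4, 136.7], [-13.1, -7.4, 8.5], [151.7, 168.5, 179.7]])
scene arm (31, [[118.7, 131.0, 140.5], [-10.2, -6.7, 2.8], [151.0, 165.2, 178.1]])
```

```bash
python3 -c "
import numpy as np
a=np.linspace(1.85,0,21);x=105-155*np.cos(a);z=70+155*np.sin(a)
print([[round(-p/800,4),round(-q/800,4)] for p,q in zip(np.diff(x),np.diff(z))])"
```

```text
[[np.float64(0.0174), np.float64(-0.0041)], [np.float64(0.0177), np.float64(-0.0025)], [np.float64(0.0179), np.float64(-0.0009)], [np.float64(0.0179), np.float64(0.0008)], [np.float64(0.0177), np.float64(0.0024)], [np.float64(0.0174), np.float64(0.0041)], [np.float64(0.017), np.float64(0.0057)], [np.float64(0.0164), np.float64(0.0072)], [np.float64(0.0157), np.float64(0.0087)], [np.float64(0.0148), np.float64(0.0101)], [np.float64(0.0138), np.float64(0.0114)], [np.float64(0.0127), np.float64(0.0127)], [np.float64(0.0115), np.float64(0.0138)], [np.float64(0.0101), np.float64(0.0148)], [np.float64(0.0087), np.float64(0.0156)], [np.float64(0.0072), np.float64(0.0164)], [np.float64(0.0057), np.float64(0.017)], [np.float64(0.0041), np.float64(0.0174)], [np.float64(0.0025), np.float64(0.0177)], [np.float64(0.0008), np.float64(0.0179)]]
```

```bash
python3 -m pendant '[[[0.0174,0,-0.0041,0,0,0,0],[0.0177,0,-0.0025,0,0,0,0],[0.0179,0,-0.0009,0,0,0,0],[0.0179,0,0.0008,0,0,0,0],[0,0,0,0,0,0,0]]]' 60
python3 -c "
from h import *
print(tip(),pose())"
```

```text
t: 18.2
tcp_pos: [0.593, 0.157, 0.2246]
tool_rot: [0.041, 0.999, 0.002, 0.001]
force: [-2.2, 4.9, 8.0]
finger_gap: 0.338
gripper_force: 60.2
[np.float64(90.3), np.float64(1.9), np.float64(224.6)] (array([0.593 , 0.157 , 0.2246]), 'yaw_y', 1.4886, 'z', array([ 0.002,  0.003, -1.   ]), 'F', array([-2.2,  4.9,  8. ]), 'gap', 0.338, 't', 18.2)
```

```bash
python3 -c "
from h import *
for n in('side','scene'):
    im,P,d,s=snap(n); x,y,z=fx(P)
    print(n,'arm',f((x>.06)&(x<.2)&(abs(y)<.02)&(z>.12)&(z<.18),x,y,z))"
python3 -m pendant '[[[0.0177,0,0.0024,0,0,0,0],[0.0174,0,0.0041,0,0,0,0],[0.017,0,0.0057,0,0,0,0],[0.0164,0,0.0072,0,0,0,0],[0.0157,0,0.0087,0,0,0,0],[0.0148,0,0.0101,0,0,0,0],[0,0,0,0,0,0,0]]]'
python3 -c "
from h import *
print(tip(),pose())
for n in('side','scene'):
    im,P,d,s=snap(n); x,y,z=fx(P)
    print(n,'arm',f((x>.03)&(x<.2)&(abs(y)<.02)&(z>.10)&(z<.15),x,y,z))"
```

```text
side arm (79, [[83.5, 98.2, 105.9], [-12.8, -7.1, 4.5], [120.7, 154.1, 179.7]])
scene arm (72, [[86.8, 106.1, 111.6], [-10.7, -6.4, 6.1], [123.1, 154.8, 178.6]])
t: 19.0
tcp_pos: [0.5119, 0.1613, 0.191]
tool_rot: [0.038, 0.999, -0.001, -0.003]
force: [-0.6, -0.3, -0.5]
finger_gap: 0.001
gripper_force: 0.0
[np.float64(9.1), np.float64(-0.4), np.float64(191.0)] (array([0.5119, 0.1613, 0.191 ]), 'yaw_y', 1.4938, 'z', array([-0.005, -0.002, -1.   ]), 'F', array([-0.6, -0.3, -0.5]), 'gap', 0.001, 't', 19.0)
side arm (48, [[85.7, 95.0, 102.5], [-11.2, -7.7, 1.6], [100.7, 126.6, 148.3]])
scene arm (62, [[88.7, 102.3, 108.8], [-10.3, -4.9, 6.9], [100.7, 124.8, 148.5]])
```

The ball slipped out partway, so the arm is now just past vertical. I'll push it with the closed fingers instead, and locate the ball first.

```bash
python3 -c "
from h import *
ims=[]
for n in('side','scene'):
    im,P,d,s=snap(n); x,y,z=fx(P); b=im.max(-1)<60
    for lo,hi in((.1,.12),(.12,.14),(.14,.16),(.16,.18),(.18,.2)): print(n,lo,f((x>.03)&(x<.2)&(abs(y)<.02)&(z>lo)&(z<hi),x))
    m=(x>.05)&(x<.16)&(abs(y)<.03)&(z>.195)&(z<.245); print('ball',f(m,x,y,z))
    v,u=np.argwhere(m).mean(0).astype(int); ims.append(cv2.resize(im[max(v-50,0):max(v-50,0)+100,u-60:u+60],(400,333),interpolation=2))
save('b.png',np.hstack(ims))"
```

```text
side 0.1 (20, [[89.5, 96.9, 102.9]])
side 0.12 (20, [[86.7, 94.8, 101.1]])
side 0.14 (19, [[84.3, 91.7, 98.4]])
side 0.16 (33, [[74.1, 84.9, 95.8]])
side 0.18 (23, [[78.4, 85.1, 91.9]])
ball (86, [[68.4, 81.8, 95.7], [-20.0, -9.0, 3.3], [195.7, 226.1, 236.9]])
scene 0.1 (24, [[90.9, 104.5, 108.8]])
scene 0.12 (26, [[88.1, 101.9, 106.3]])
scene 0.14 (21, [[88.4, 99.3, 103.6]])
scene 0.16 (35, [[75.7, 94.0, 100.2]])
scene 0.18 (28, [[81.5, 93.6, 97.6]])
ball (91, [[70.7, 89.9, 99.8], [-17.5, -5.6, 10.2], [196.2, 228.9, 239.9]])
```

View pics/b.png

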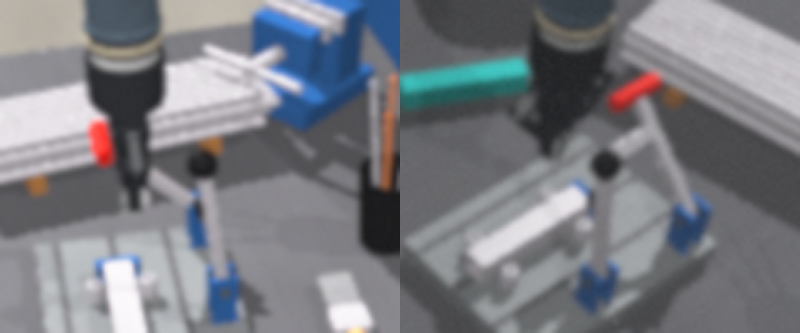

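Both views show the black ball up at (203,163) on the left and (605,163) on the right, with the arm just past vertical (a≈1.43). The gripper is on the lane side and the tube is still seated. Go over to the +x side of the ball.

```bash
python3 -m pendant '[[[0,0,-0.046,0,0,0,0],[0,0,-0.046,0,0,0,0],[0,0,-0.046,0,0,0,0],[0,0,0,0,0,0,0],[-0.038,0,0,0,0,0,0],[-0.038,0,0,0,0,0,0],[-0.038,0,0,0,0,0,0],[-0.038,0,0,0,0,0,0],[0,0,0,0,0,0,0],[0,0,0.037,0,0,0,0],[0,0,0.037,0,0,0,0],[0,0,0.037,0,0,0,0],[0,0,0,0,0,0,0],[0,0,0,0,0,0,0]]]'
python3 -c "
from h import *
print(tip(),pose())
a=np.linspace(1.435,.45,13); x=105-126*np.cos(a)+7*np.sin(a)+11; z=84+126*np.sin(a)+7*np.cos(a)
print(x[0],z[0],x[-1],z[-1]); print([[float(round(-p/800,4)),float(round(-q/800,4))] for p,q in zip(np.diff(x),np.diff(z))])"
```

```text
t: 20.6
tcp_pos: [0.6355, 0.1523, 0.2135]
tool_rot: [0.039, 0.999, -0.0, -0.001]
force: [0.5, -0.1, 1.2]
finger_gap: 0.002
gripper_force: 0.0
[np.float64(133.1), np.float64(0.6), np.float64(213.5)] (array([0.6355, 0.1523, 0.2135]), 'yaw_y', 1.4927, 'z', array([-0.001, -0.   , -1.   ]), 'F', array([ 0.5, -0.1,  1.2]), 'gap', 0.002, 't', 20.6)
105.87775883325247 209.78767918107957 5.588423842341328 145.10878701448374
[[0.0128, 0.0016], [0.0127, 0.0026], [0.0124, 0.0036], [0.0121, 0.0047], [0.0117, 0.0056], [0.0112, 0.0066], [0.0106, 0.0075], [0.0099, 0.0083], [0.0092, 0.0091], [0.0084, 0.0098], [0.0076, 0.0105], [0.0067, 0.0111]]
```

```bash
python3 -m pendant '[[[0.017,0,0.0025,0,0,0,0],[0.017,0,0.0025,0,0,0,0],[0.0128,0,0.0016,0,0,0,0],[0.0127,0,0.0026,0,0,0,0],[0.0124,0,0.0036,0,0,0,0],[0.0121,0,0.0047,0,0,0,0],[0.0117,0,0.0056,0,0,0,0],[0.0112,0,0.0066,0,0,0,0],[0,0,0,0,0,0,0]]]'
python3 -m pendant '[[[0.0106,0,0.0075,0,0,0,0],[0.0099,0,0.0083,0,0,0,0],[0.0092,0,0.0091,0,0,0,0],[0.0084,0,0.0098,0,0,0,0],[0.0076,0,0.0105,0,0,0,0],[0.0067,0,0.0111,0,0,0,0],[0,0,0,0,0,0,0]]]'
python3 -c "
from h import *
print(tip(),pose())
for n in('side','scene'):
    im,P,d,s=snap(n); x,y,z=fx(P); b=im.max(-1)<60
    print(n,f(b&(x>-.065)&(x<.02)&(abs(y)<.025)&(z>.08)&(z<.16),x,y,z))"
```

```text
t: 21.5
tcp_pos: [0.5478, 0.159, 0.1885]
tool_rot: [0.039, 0.999, -0.0, -0.003]
force: [-1.1, 1.5, -0.3]
finger_gap: -0.002
gripper_force: 0.0
t: 22.2
tcp_pos: [0.5063, 0.1622, 0.1431]
tool_rot: [0.039, 0.999, -0.0, -0.003]
force: [-0.6, 0.4, -0.3]
finger_gap: 0.003
gripper_force: 0.0
[np.float64(3.5), np.float64(0.0), np.float64(143.1)] (array([0.5063, 0.1622, 0.1431]), 'yaw_y', 1.4928, 'z', array([-0.005, -0.   , -1.   ]), 'F', array([-0.6,  0.4, -0.3]), 'gap', 0.003, 't', 22.2)
side (34, [[-44.5, -34.4, 4.5], [-20.0, -13.0, -4.7], [130.6, 142.5, 156.2]])
scene (10, [[-39.2, -27.2, 13.9], [-16.5, -14.3, -11.4], [132.7, 142.2, 155.6]])
```

```bash
python3 -m pendant '[[[0,0,-0.036,0,0,0,0],[0,0,-0.036,0,0,0,0],[0.028,0,0,0,0,0,0],[0.028,0,0,0,0,0,0],[0,0,0,0,0,0,0],[0,0,0.02,0,0,0,0],[0,0,0.02,0,0,0,0],[0,0,0.02,0,0,0,0],[0,0,0.02,0,0,0,0],[0.002,0,0.015,0,0,0,0],[0.002,0,0.012,0,0,0,0],[0.002,0,0.006,0,0,0,0],[0,0,0,0,0,0,0]]]'
python3 -c "
from h import *
print(tip(),pose())"
```

```text
t: 23.6
tcp_pos: [0.4595, 0.166, 0.1116]
tool_rot: [0.039, 0.999, -0.0, -0.0]
force: [0.4, -0.2, 0.1]
finger_gap: 0.0
gripper_force: 0.0
[np.float64(-43.5), np.float64(0.1), np.float64(111.6)] (array([0.4595, 0.166 , 0.1116]), 'yaw_y', 1.4926, 'z', array([-0.001, -0.   , -1.   ]), 'F', array([ 0.4, -0.2,  0.1]), 'gap', 0.0, 't', 23.6)
```

```bash
python3 -m pendant '[[[0.001,0,0.007,0,0,0,0],[0.001,0,0.005,0,0,0,0],[0,0,0,0,0,0,0]]]'
python3 -m pendant '[[[0,0,0.002,0,0,0,0],[0,0,0.002,0,0,0,0],[0,0,0,0,0,0,0]]]'
python3 -c "
from h import *
print(tip(),pose())
for n in('side','scene','wrist'):
    im,P,d,s=snap(n); x,y,z=fx(P); b=im.max(-1)<60
    print(n,f(b&(x>-.075)&(x<-.02)&(abs(y)<.025)&(z>.05)&(z<.1),x,y,z), f((x>.03)&(x<.09)&(abs(y)<.006)&(z>.06)&(z<.14),x,y,z))"
```

```text
t: 23.9
tcp_pos: [0.4576, 0.1662, 0.1023]
tool_rot: [0.039, 0.999, -0.0, -0.0]
force: [-0.4, -0.5, 0.1]
finger_gap: 0.001
gripper_force: 0.0
t: 24.2
tcp_pos: [0.4577, 0.1663, 0.0998]
tool_rot: [0.039, 0.999, 0.0, -0.0]
force: [-1.8, 0.3, 5.0]
finger_gap: -0.0
gripper_force: 2.3
[np.float64(-45.3), np.float64(0.2), np.float64(99.8)] (array([0.4577, 0.1663, 0.0998]), 'yaw_y', 1.4926, 'z', array([-0.,  0., -1.]), 'F', array([-1.8,  0.3,  5. ]), 'gap', -0.0, 't', 24.2)
side (21, [[-60.1, -52.3, -43.0], [-19.4, -14.2, -7.4], [68.5, 75.4, 95.8]]) (39, [[30.2, 56.3, 88.8], [-5.9, -1.1, 5.0], [60.4, 73.9, 77.8]])
scene (12, [[-53.3, -44.5, -36.9], [-16.0, -12.5, -7.4], [72.5, 81.5, 97.4]]) (39, [[35.8, 59.6, 86.6], [-5.7, -1.4, 5.3], [63.0, 75.5, 81.5]])
wrist (1535, [[-65.5, -57.2, -46.5], [-14.6, -0.9, 13.9], [69.8, 80.7, 99.3]]) 0
```

```bash
python3 -m pendant '[[[0,0,0.002,0,0,0,0],[0,0,0.001,0,0,0,0],[0,0,0,0,0,0,0]]]'
python3 -m pendant '[[[0,0,-0.02,0,0,0,0],[0,0,-0.04,0,0,0,0],[0,0,-0.05,0,0,0,0],[0,0,-0.05,0,0,0,0],[0,0,-0.03,0,0,0,0],[0,0,0,0,0,0,0],[0,0,0,0,0,0,0]]]'
python3 -c "
from h import *
print(tip(),pose())
for n in('side','scene','wrist'):
    im,P,d,s=snap(n); x,y,z=fx(P); b=im.max(-1)<60
    if n=='wrist': save('w5.png',im)
    print(n,'ball',f(b&(x>-.075)&(x<-.02)&(abs(y)<.025)&(z>.04)&(z<.12),x,y,z))
    m=(x>.025)&(x<.08)&(abs(y)<.005)&(z>.06)&(z<.14); q=(x>-.03)&(x<-.01)&(abs(y)<.005)&(z>.06)&(z<.12); print(' arm z near hinge',f(m,x,z),'far',f(q,x,z))
    print(' slope',np.polyfit(x[m],z[m],1)[0] if m.sum()>5 else 0,'tube',f((abs(x)<.017)&(abs(abs(y)-.05)<.03)&(z>.051)&(z<.065),x,y,z))
    print(' grip red',f((im[...,0]>140)&(im[...,1]<80)&(y>.09)&(y<.19)&(abs(x)<.07)&(z>.1),x,y,z))"
```

```text
t: 24.65
tcp_pos: [0.4577, 0.1663, 0.0993]
tool_rot: [0.039, 0.999, 0.0, 0.0]
force: [-4.0, -1.3, 23.7]
finger_gap: -0.002
gripper_force: 11.6
t: 25.35
tcp_pos: [0.4577, 0.1662, 0.249]
tool_rot: [0.039, 0.999, 0.0, 0.0]
force: [-0.5, -0.2, 0.6]
finger_gap: -0.003
gripper_force: 0.0
[np.float64(-45.3), np.float64(0.1), np.float64(249.0)] (array([0.4577, 0.1662, 0.249 ]), 'yaw_y', 1.4926, 'z', array([ 0.001,  0.   , -1.   ]), 'F', array([-0.5, -0.2,  0.6]), 'gap', -0.003, 't', 25.35)
side ball (25, [[-60.2, -52.0, -43.3], [-18.7, -13.6, -4.0], [68.2, 76.5, 82.5]])
 arm z near hinge (31, [[27.0, 55.8, 78.5], [61.7, 73.5, 76.1]]) far (6, [[-26.3, -18.0, -12.8], [72.1, 74.8, 76.7]])
 slope -0.023557280023802068 tube (110, [[-16.6, -3.0, 10.7], [-79.1, -32.1, 75.2], [51.2, 53.1, 56.7]])
 grip red (35, [[-12.6, -6.4, -0.9], [102.4, 114.9, 156.6], [163.0, 177.3, 182.0]])
scene ball (18, [[-54.2, -46.6, -41.5], [-12.6, -8.1, 1.8], [72.2, 80.8, 86.1]])
 arm z near hinge (32, [[27.4, 51.5, 77.1], [67.6, 76.0, 77.9]]) far (9, [[-24.6, -17.4, -10.7], [62.9, 74.8, 77.1]])
 slope -0.014311817756316007 tube (180, [[-15.5, -1.0, 15.1], [-79.3, -24.0, 77.0], [51.2, 54.2, 59.4]])
 grip red (65, [[-10.9, -1.6, 5.1], [106.6, 134.1, 167.6], [173.2, 179.0, 185.9]])
wrist ball (554, [[-65.1, -52.5, -37.8], [-14.6, -0.1, 14.3], [71.9, 82.0, 86.8]])
 arm z near hinge 0 far (152, [[-29.9, -20.1, -10.3], [75.8, 77.4, 78.7]])
 slope 0 tube (2311, [[-16.5, -2.3, 13.4], [-78.4, 20.2, 78.8], [53.0, 55.3, 57.0]])
 grip red (1439, [[-15.7, -11.5, 1.5], [108.5, 135.4, 171.0], [171.4, 180.1, 183.6]])
```

View pics/w5.png

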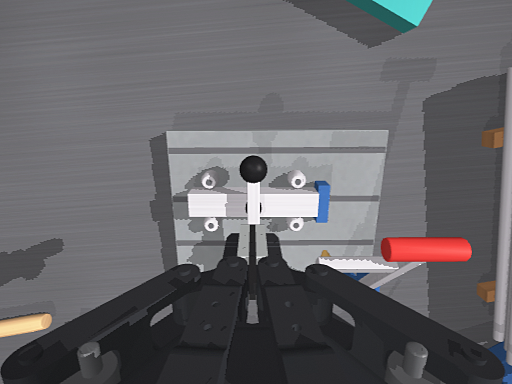

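The clamp arm is level across the tube: ball at (253,169), tube at row 203 against the blue stop. The red grip at (425,249) is raised. Move over the grip.

```bash
python3 -m pendant '[[[-0.011,0.041,0,0,0,0,0],[-0.011,0.041,0,0,0,0,0],[-0.011,0.041,0,0,0,0,0],[-0.011,0.042,0,0,0,0,0],[0,0,0.03,0,0,0,0],[0,0,0.03,0,0,0,0],[0,0,0,0,0,0,0],[0,0,0,0,0,0,0]]]'
python3 -c "
from h import *
print(tip(),pose())
a=np.linspace(.74,0,11); x=105-150*np.cos(a); z=94+150*np.sin(a)
print(x[0],z[0],x[-1],z[-1]); print([[float(round(-p/800,4)),float(round(-q/800,4))] for p,q in zip(np.diff(x),np.diff(z))])"
```

```text
t: 26.3
tcp_pos: [0.5027, 0.2948, 0.1997]
tool_rot: [0.039, 0.999, -0.001, -0.001]
force: [-0.7, 0.3, 0.5]
finger_gap: 0.0
gripper_force: 0.0
[np.float64(-10.8), np.float64(131.9), np.float64(199.7)] (array([0.5027, 0.2948, 0.1997]), 'yaw_y', 1.4925, 'z', array([-0.003, -0.001, -1.   ]), 'F', array([-0.7,  0.3,  0.5]), 'gap', 0.0, 't', 26.3)
-5.770283809438197 195.14318674422177 -45.0 94.0
[[0.009, 0.0106], [0.0082, 0.0112], [0.0073, 0.0118], [0.0064, 0.0123], [0.0055, 0.0127], [0.0045, 0.0131], [0.0036, 0.0134], [0.0026, 0.0136], [0.0015, 0.0138], [0.0005, 0.0139]]
```

```bash
python3 -m pendant '[[[0,0,0.0055,0,0,0,0],[0.005,0,0.0106,0,0,0,0],[0.007,0,0.0112,0,0,0,0],[0.0073,0,0.0118,0,0,0,0],[0.0064,0,0.0123,0,0,0,0],[0.0055,0,0.0127,0,0,0,0],[0.0045,0,0.0131,0,0,0,0],[0.0036,0,0.0134,0,0,0,0],[0.0026,0,0.0136,0,0,0,0],[0.0015,0,0.012,0,0,0,0],[0.0005,0,0.012,0,0,0,0],[0,0,0,0,0,0,0]]]'
python3 -c "
from h import *
print(tip())"
```

```text
t: 27.5
tcp_pos: [0.466, 0.2978, 0.0987]
tool_rot: [0.04, 0.999, -0.0, -0.002]
force: [-6.0, 1.3, 8.0]
finger_gap: -0.002
gripper_force: 4.1
[np.float64(-47.7), np.float64(131.9), np.float64(98.7)]
```

```bash
python3 -m pendant '[[[0,0,0.003,0,0,0,0],[0,0,0.003,0,0,0,0],[0,0,0,0,0,0,0],[0,0,0,0,0,0,0]]]'
```

```text
t: 27.9
tcp_pos: [0.466, 0.2978, 0.0952]
tool_rot: [0.039, 0.999, -0.0, -0.002]
force: [-5.7, 1.1, 9.9]
finger_gap: 0.001
gripper_force: 5.2
```

```bash
python3 -m pendant '[[[0,0,0.002,0,0,0,0],[0,0,0.002,0,0,0,0],[0,0,0,0,0,0,0],[0,0,0,0,0,0,0]]]'
python3 -c "
from h import *
for n in('side','scene'):
    im,P,d,s=snap(n); x,y,z=fx(P); print(n,f((im[...,0]>140)&(im[...,1]<80)&(y>.09)&(y<.19)&(x<.03)&(x>-.07)&(z>.04),x,y,z))"
```

```text
t: 28.3
tcp_pos: [0.466, 0.2978, 0.0942]
tool_rot: [0.039, 0.999, 0.0, -0.001]
force: [-9.7, 0.5, 26.2]
finger_gap: 0.001
gripper_force: 12.7
side (18, [[-52.6, -46.7, -40.8], [105.1, 110.0, 123.7], [64.4, 75.1, 79.3]])
scene (38, [[-53.8, -42.6, -35.4], [104.9, 123.4, 171.1], [67.8, 76.7, 92.3]])
```

The force jumped to 26 N with the grip level, so the lever is at its stop. Ease it back up along the arc, then rise clear.

```bash
python3 -m pendant '[[[-0.0005,0,-0.0139,0,0,0,0],[-0.0015,0,-0.0138,0,0,0,0],[-0.0026,0,-0.0136,0,0,0,0],[-0.0036,0,-0.0134,0,0,0,0],[-0.0045,0,-0.0131,0,0,0,0],[-0.0055,0,-0.0127,0,0,0,0],[-0.0064,0,-0.0123,0,0,0,0],[-0.007,0,-0.012,0,0,0,0],[-0.005,0,-0.012,0,0,0,0],[-0.005,0,-0.012,0,0,0,0],[0,0,-0.03,0,0,0,0],[0,0,-0.04,0,0,0,0],[0,0,-0.04,0,0,0,0],[0,0,0,0,0,0,0],[0,0,0,0,0,0,0],[0,0,0,0,0,0,0]]]'
python3 -c "
from h import *
print(tip(),pose())
for n in('side','scene','wrist'):
    im,P,d,s=snap(n); x,y,z=fx(P); b=im.max(-1)<60
    print(n,'ball',f(b&(x>-.075)&(x<-.02)&(abs(y)<.025)&(z>.04)&(z<.12),x,y,z))
    m=(x>.025)&(x<.08)&(abs(y)<.005)&(z>.06)&(z<.14)
    print(' slope',np.polyfit(x[m],z[m],1)[0] if m.sum()>5 else 0,'tube',f((abs(x)<.017)&(abs(abs(y)-.05)<.03)&(z>.051)&(z<.065),x,y,z))
    print(' grip red',f((im[...,0]>140)&(im[...,1]<80)&(y>.09)&(y<.19)&(abs(x)<.07)&(z>.04),x,y,z))"
```

```text
t: 30.0
tcp_pos: [0.5, 0.2949, 0.2798]
tool_rot: [0.039, 0.999, -0.001, -0.002]
force: [-0.8, -0.1, -0.6]
finger_gap: -0.002
gripper_force: 0.0
[np.float64(-13.5), np.float64(131.8), np.float64(279.8)] (array([0.5   , 0.2949, 0.2798]), 'yaw_y', 1.4927, 'z', array([-0.004, -0.001, -1.   ]), 'F', array([-0.8, -0.1, -0.6]), 'gap', -0.002, 't', 30.0)
side ball (25, [[-60.1, -51.9, -43.3], [-17.2, -13.2, -5.8], [67.8, 76.2, 82.7]])
 slope -0.02601433898940036 tube (116, [[-16.7, -3.0, 10.8], [-78.9, -30.7, 75.0], [51.0, 52.6, 56.7]])
 grip red (36, [[-12.5, -6.3, -0.9], [102.7, 110.7, 155.4], [163.5, 176.9, 181.8]])
scene ball (19, [[-56.7, -45.5, -39.1], [-15.3, -8.8, 0.9], [69.3, 81.0, 86.8]])
 slope -0.0012559152068601965 tube (170, [[-15.4, 0.2, 16.0], [-77.5, -21.1, 76.6], [51.2, 54.0, 60.2]])
 grip red (65, [[-12.3, -2.3, 4.7], [107.2, 136.0, 167.4], [173.0, 178.1, 184.7]])
wrist ball (517, [[-65.2, -51.1, -37.7], [-11.7, 3.8, 15.8], [71.2, 81.7, 86.8]])
 slope 0.0011598940457822828 tube (2081, [[-16.3, -1.6, 13.7], [-78.2, 20.4, 78.8], [53.5, 55.3, 57.0]])
 grip red (1193, [[-15.5, -6.5, 2.9], [109.4, 139.4, 170.5], [171.9, 180.2, 183.5]])
```

The clamp arm is level, the tube is still in its seat, the lever is back up and the robot is clear. Hand in.

```bash
python3 -c "
from station import job
print(job.sign_off())"
```

```text
the job is handed in; nothing more can be done
None
```

I handed the job in at about 30 s: the tube is in the lane against the end stop, the clamp is down on it, and the punch lever was pressed to its stop and sprang back up; the hand-in call returned no verdict, and I did not re-measure the other things on the bench.

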